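# Hang the dipping pail on its hanger

### The arm

A 6-joint arm with a two-finger parallel gripper is mounted at the origin on the work surface. World frame = base frame: x ahead of the robot, y to its left, z up, the work surface at z = 0. Lengths are in m, angles in rad, forces in N, time in s.
With the tool pointing down it reaches from about 0.35 to 0.775 m from the base axis. Payload 7.3 kg.
Tool frame: the origin (TCP) lies between the finger pads; the fingertips stand 17 mm ahead of it and the grasp point (between the pads) lies 2 mm behind it; z points along the fingers, y is the direction in which the jaws open and shut (so a half turn about z gives the same grasp; the last joint's range is limited). The gripper opens to 92 mm and grips with 3 to 60 N. Pads are 19 mm wide; open, the fingers measure 130 mm over their backs; the gripper's body (75 mm by 190 mm) begins 47 mm behind the grasp point.
Start: joints at [-1.251, 0.342, 1.524, -0, 1.275, -0.146], TCP at [0.236, -0.469, 0.244] pointing down, gripper open.
Joint ranges: [-2.53, 2.53], [-0.77, 2.02], [0.04, 2.7], [-1, 4.14], [0.28, 2.66], [-3.11, 3.11]. Speed limits (rad/s): [2.57, 2.57, 3.14, 3.14, 3.14, 3.14].

### API

Orientations are given as [roll, pitch, yaw] about the fixed x, y, z axes, in that order (R = Rz(yaw) Ry(pitch) Rx(roll)).
In Python, from cell import sensors, vision, hand_in gives the robot as it stands.
- The arm moves only by the tool step_arm, never from a script. Its argument "series" is a list of rows, each a list of 5 numbers: the opening, from 0 (shut) to 1 (fully open), then the shift along the world's x, y, z each as a share of 25 mm, from -1 to 1, then the turn about the world's z as a share of 0.08 rad, from -1 to 1. A call has 1 to 12 rows; each row shifts and turns the commanded pose from where the row before left it; what a row does not reach is not made up. A row lasts 1/10 s, in which the tool goes at most 50 mm and 8.59 degrees, less where a joint would pass 70% of its speed; a pose out of reach is approached as far as the arm can. A call with a number of a shift or a turn outside -1 to 1 is refused whole. A call with a gripper value outside its range is refused whole. The fingers move at their own pace and stop on an object; "squeeze" is the grip in N (left out, the last holds). Time passes only in rows, so rows that do not move let the fingers close. It gives the time, the measured TCP pose, the force and the opening at its end, in the units of the state.
- sensors.observe(): the state, without advancing time (a new reading comes with each control period).
- vision.read_camera(name): name is "scene" or "top" or "wrist"; returns a dict with "pixels" (384x512x3 uint8, blue, green, red), "range_z" (384x512 float32, m along the optical axis (not along the pixel's ray), 0 where there is no reading), "camera_matrix" (3x3 intrinsics, pixels), "pose" (4x4, takes a point from camera to world coordinates). Camera axes: x right, y down, z forward; pixel columns grow to the right and rows downward; lengths in m; the calibration is good to about 2 mm. A picture is of the moment at which its call begins.
- hand_in(): hands the job in, once; it reports no verdict.
The state is a dict: "time": time; "qpos": joint angles; "qvel": joint speeds; "joint_efforts": joint torques, N m; "tool_pos": TCP position; "tool_rot": TCP orientation; "contact_force": force on the tool from outside, world axes, zero at the start; "torque": the same for the moment, N m; "opening": finger opening in m.
Only numpy, scipy, OpenCV 4.12 (cv2) and the standard library are available. Lean on these libraries where they do the work, as an engineer would, in place of code of your own. Each camera call takes 0.05 s, during which the arm holds its last target.

### The job

Raise the folded-down wire bail of the steel pail to upright while the pail still stands on the bench. Then lift the pail by the bail and hang it on the two-pronged hanger, the bail resting across both prongs with its wooden grip between them, and let go. Do not tip the pail over, and leave the other things on the bench where they are.

Things in the scene. Friction and masses are not known exactly. Their poses are not given: they have to be found in the camera images.
- pail: round steel pail, open at the top, 100 mm across the rim, 84 mm across the foot, 85 mm high, 0.4 to 0.7 kg, standing loose on the bench. Origin: centre of its underside; z up. The bail's two ears lie on its y axis, 75 mm above the origin: the hinge axis is the pail's y axis through that point. The bail is folded down towards the pail's +x
- bail (a joint): angle of the bail about the ears, rad: 0 = lying level, pointing to the pail's +x; 1.571 = upright; stops at -0.2 and 3.3. Starts folded, between -0.1 and 0.25. The ears are stiff (0.03 N m): the bail stays where it is left
- bail_grip (a point): centre of the bail's wooden grip: round sleeve, 14 mm diameter, 40 mm long, along the pail's y axis, 90 mm from the hinge axis; it turns freely on the wire, so a gripper holding it need not tilt as the bail swings. Bail: 6 mm steel wire, straight top 100 mm wide with the sleeve in its middle; folded, the sleeve is 33 mm clear of the rim; upright, its centre is 165 mm above the pail's underside
- hanger: steel stand fixed to the bench: foot plate 190 x 110 x 10 mm (from 60 mm in front of the origin to 130 mm behind), a 22 mm square post centred 97 mm behind the origin (+x) and 255 mm high, with a crossbar 84 mm wide from which two prongs run forward (-x). Origin: on the bench below the seat; z up; the prongs point along its -x
- seat (a point): middle between the prongs' low places, 243 mm above the bench: where the centre of the bail's grip comes to lie when the pail hangs. The prongs are parallel 8 mm bars, 70 mm apart between centres (62 mm clear); from their low place they rise 15 mm towards the post, and their front tips, 38 mm in front of the seat, turn up to 261 mm above the bench. The bail must come in above the tips; the hung bail lies along the hanger's y axis
- hammer: a hammer lying on the bench, about 260 mm long and under 45 mm high; origin under its middle
- chisel: a steel hot chisel lying on the bench, 155 mm long, 18 mm thick; origin under its middle
- bar: a flat copper bar 200 x 30 x 12 mm lying on the bench; origin under its centre
- firebrick: a pale fire brick 115 x 230 x 64 mm; origin under its centre
- tin: an open round aluminium tin without a bail, 110 mm across, 60 mm high; origin under its centre
- bolster: a square steel block 90 x 90 x 55 mm; origin under its centre
- funnel: a red funnel standing mouth down, 100 mm across, 100 mm high; origin under its centre
Mind the look-alikes: they are no part of the job. Leave any pink or yellow look-alike of the pail alone.

How it is judged:
On the way:
1. the bail is raised to upright (within about 20 degrees) while the pail stands on the bench (value of joint bail between 1.22 and 1.92 rad and height (world z) of pail below 0.012 m and angle between pail's own z axis and vertical below 0.15 rad), for 0.2 s.
At the end, for the whole second after the job is handed in: The pail hangs from both prongs by its bail, swaying under 0.12 m/s and 1 rad/s, underside over 50 mm up, upright within 0.25 rad; the bail's grip is within 20 mm sideways of the seat, 25 mm forward to 35 mm back, 8 mm below to 15 mm above it, the bail across the prongs within 0.35 rad (x of bail_grip in the frame of seat between -0.025 and 0.035 m and y of bail_grip in the frame of seat between -0.02 and 0.02 m and z of bail_grip in the frame of seat between -0.008 and 0.015 m and angle between the y axis of bail_grip and the y axis of seat, either way round below 0.35 rad and height (world z) of pail above 0.05 m and angle between pail's own z axis and vertical below 0.25 rad and linear speed of pail below 0.12 m/s and angular speed of pail below 1 rad/s); the robot touches nothing.
It fails at once if the pail is tipped over (more than 0.7 rad) (angle between pail's own z axis and vertical above 0.7 rad).
It fails at once if another thing on the bench is shifted by more than 30 mm (distance of any of hammer, chisel, bar, firebrick, tin, bolster, funnel from where it was at the start of the episode above 0.03 m).
It also fails if it takes over 64 s, if anything falls off the work surface, if the arm or the gripper's body presses on something with over 40 N, if the wrist force passes 120 N, or if a joint passes its speed limit or range.

## Working session

There is one attempt and no reset: what is moved stays moved. The work goes in short steps, Python scripts to look and compute and a tool call to move; the robot and the scene stay as the last step left them, time stands still between calls to the robot, and variables do not carry over. Pictures are saved under pics/ and viewed, and the job is handed in when it is done.

Besides the shell and the picture viewer there is one more tool, called by a JSON object that holds its "name" and its "arguments", one argument or row to a line. step_arm: Moves the arm, as the interface text tells. Its arguments: {"type":"object","properties":{"series":{"type":"array","items":{"type":"array","items":{"type":"number","minimum":-1,"maximum":1}}},"squeeze":{"type":"number"}},"required":["series"]}

```bash
mkdir -p pics; ls; python3 - <<'E'
from cell import sensors, vision
import cv2
print(sensors.observe())
for n in ["scene","top","wrist"]:
    d=vision.read_camera(n); cv2.imwrite(f"pics/{n}0.png",d["pixels"])
    print(n,d["camera_matrix"].round(1).tolist(),d["pose"].round(3).tolist())
E
```

```text
pics
{'time': 0.0, 'qpos': array([-1.25097073e+00,  3.42731422e-01,  1.52502000e+00, -7.49649967e-07,
        1.27542673e+00, -1.45983276e-01]), 'qvel': array([ 0.00057899, -0.00032183,  0.00013946, -0.00059162, -0.00077711,
        0.00062674]), 'joint_efforts': array([-4.11077126e-03, -4.31256652e+01, -2.44223177e+01,  7.13164313e-02,
        5.61437826e-02, -1.08575796e-04]), 'tool_pos': array([ 0.2357047, -0.4686766,  0.2430394]), 'tool_rot': array([-3.14002391e+00, -2.29926083e-04,  4.65808911e-01]), 'contact_force': array([-0.21043324,  0.24545474,  0.02902349]), 'torque': array([-0.00369627,  0.02882401, -0.04431833]), 'opening': 0.0919346370685327}
scene [[393.5, 0.0, 250.3], [0.0, 393.5, 192.2], [0.0, 0.0, 1.0]] [[-0.417, 0.577, -0.702, 1.487], [0.909, 0.263, -0.324, 0.473], [-0.003, -0.773, -0.634, 1.041], [0.0, 0.0, 0.0, 1.0]]
top [[443.9, 0.0, 241.8], [0.0, 443.9, 188.4], [0.0, 0.0, 1.0]] [[0.013, -0.997, 0.077, 0.39], [-1.0, -0.015, -0.024, 0.019], [0.025, -0.077, -0.997, 1.557], [0.0, 0.0, 0.0, 1.0]]
wrist [[315.9, 0.0, 257.8], [0.0, 315.9, 194.1], [0.0, 0.0, 1.0]] [[0.449, -0.858, -0.251, 0.303], [-0.894, -0.431, -0.123, -0.434], [-0.003, 0.28, -0.96, 0.384], [0.0, 0.0, 0.0, 1.0]]
```

View pics/scene0.png

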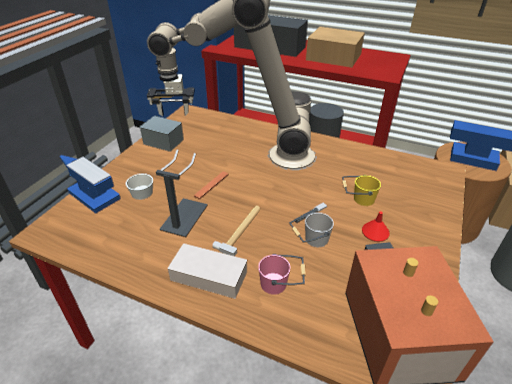

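View pics/top0.png

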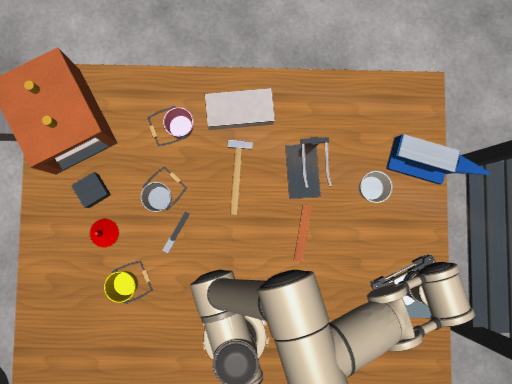

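View pics/wrist0.png

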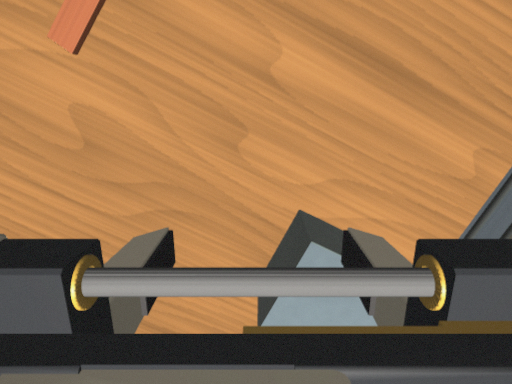

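```bash
python3 - <<'E'
import cv2,numpy as np
a=cv2.imread("pics/top0.png")[150:220,125:205]; b=cv2.imread("pics/scene0.png")[190:260,275:355]
c=cv2.imread("pics/top0.png")[120:215,265:350]; d=cv2.imread("pics/scene0.png")[140:240,150:230]
r=lambda i:cv2.resize(i,(400,300),interpolation=cv2.INTER_CUBIC)
cv2.imwrite("pics/crop0.png",np.vstack([np.hstack([r(a),r(b)]),np.hstack([r(c),r(d)])]))
E
```

```text
(no output)
```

View pics/crop0.png

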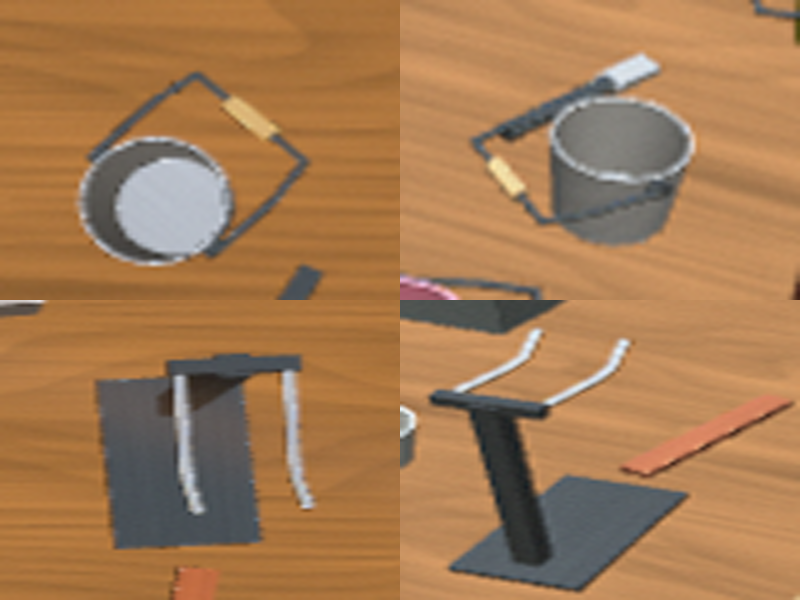

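The steel pail is the grey one with the bail, at top (157,197) and scene (318,228). The look-alikes are the pink pail at top (178,122), the yellow pail at (121,287) and the tin without a bail at (375,186). In the crop, its sleeve is at top (174,177) and scene (296,231). The hanger's prongs point down the top image. Next I measure.

```bash
cat > h.py <<'E'
import numpy as np, cv2
from cell import sensors, vision
def ray(d,uv):
    K=d["camera_matrix"];T=d["pose"]
    r=T[:3,:3]@np.array([(uv[0]-K[0,2])/K[0,0],(uv[1]-K[1,2])/K[1,1],1]); return T[:3,3],r/np.linalg.norm(r)
def plane(d,uv,z):
    o,r=ray(d,uv); return o+r*(z-o[2])/r[2]
def tri(rs):
    A=sum(np.eye(3)-np.outer(r,r) for o,r in rs); b=sum((np.eye(3)-np.outer(r,r))@o for o,r in rs)
    p=np.linalg.solve(A,b); return p,[np.linalg.norm(np.cross(p-o,r)) for o,r in rs]
def cloud(d):
    K=d["camera_matrix"];Z=d["range_z"].astype(float);v,u=np.mgrid[:384,:512]
    P=np.stack([(u-K[0,2])/K[0,0]*Z,(v-K[1,2])/K[1,1]*Z,Z],-1)
    W=P@d["pose"][:3,:3].T+d["pose"][:3,3]; W[Z==0]=np.nan; return W
def circ(P):
    A=np.c_[2*P[:,:2],np.ones(len(P))];s=np.linalg.lstsq(A,(P[:,:2]**2).sum(1),rcond=None)[0]
    return s[:2],np.sqrt(s[2]+s[:2]@s[:2])
def sleeve(d,box):
    x0,y0,x1,y1=box; im=d["pixels"].astype(int)[y0:y1,x0:x1]
    b,g,r=im[...,0],im[...,1],im[...,2]
    m=(r>190)&(g>155)&(b>90)&(r-b>40)
    m=m.astype(np.uint8); n,l,s,c=cv2.connectedComponentsWithStats(m)
    k=1+np.argmax(s[1:,4]); v,u=np.nonzero(l==k); v=v+y0;u=u+x0
    mu=np.array([u.mean(),v.mean()]);w,V=np.linalg.eigh(np.cov(np.c_[u,v].T)); 
    return mu,V[:,1],2*np.sqrt(3*w[1]),len(u)
E
python3 - <<'E'
from h import *
t=vision.read_camera("top");s=vision.read_camera("scene")
a=sleeve(t,(160,165,185,190)); b=sleeve(s,(285,215,310,242)); print(a,b)
p,e=tri([ray(t,a[0]),ray(s,b[0])]);print("sleeve",p,e)
q=[plane(t,a[0]+k*a[1]*a[2]/2,p[2]) for k in(-1,1)]; print("sleeve dir deg",np.degrees(np.arctan2(*(q[1]-q[0])[1::-1])),np.linalg.norm(q[1]-q[0]))
for n,d in(("top",t),("scene",s)):
    W=cloud(d); near=np.hypot(W[...,0]-p[0]+.05,W[...,1]-p[1]-.05)<.1
    m=near&(W[...,2]>.081)&(W[...,2]<.09); print(n,m.sum(),circ(W[m]),W[m][:,2].mean())
# hanger
W=cloud(t); H=W[115:215,265:350].reshape(-1,3)
for z0,z1 in((.005,.02),(.235,.25),(.25,.275)):
    Q=H[(H[:,2]>z0)&(H[:,2]<z1)]; r=cv2.minAreaRect((Q[:,:2]*1000).astype(np.float32)); print(z0,len(Q),r,Q.mean(0))
W=cloud(s); H=W[140:240,150:230].reshape(-1,3)
for z0,z1 in((.005,.02),(.235,.25),(.25,.275)):
    Q=H[(H[:,2]>z0)&(H[:,2]<z1)]; r=cv2.minAreaRect((Q[:,:2]*1000).astype(np.float32)); print(z0,len(Q),r,Q.mean(0))
E
```

```text
(array([174.48837209, 176.93023256]), array([-0.76428709, -0.64487614]), np.float64(10.952592563060453), 43) (array([295.79411765, 230.55882353]), array([0.52956666, 0.84826833]), np.float64(9.426970443719751), 34)
sleeve [0.5403982  0.20924222 0.07326056] [np.float64(4.8166982896630764e-05), np.float64(4.8166982896820296e-05)]
sleeve dir deg 50.73694733492815 0.036838787261710276
top 97 (array([0.48286821, 0.25799358]), np.float64(0.0539848918971315)) 0.08427916993097256
scene 55 (array([0.4769202 , 0.27249446]), np.float64(0.04845263217388824)) 0.08283737120932078
0.005 1760 ((600.8111572265625, -249.46141052246094), (353.8316955566406, 301.9729919433594), 0.739557147026062) [ 0.57221927 -0.23471416  0.00947179]
0.235 186 ((583.2694091796875, -230.1392822265625), (132.44313049316406, 79.88207244873047), 5.426278591156006) [ 0.57388613 -0.22996493  0.24307383]
0.25 215 ((575.3378295898438, -232.2022705078125), (148.28195190429688, 84.80689239501953), 5.82246732711792) [ 0.61793448 -0.22772101  0.2565014 ]
0.005 969 ((368.0387878417969, -322.1471862792969), (667.0818481445312, 352.8153991699219), 35.83820343017578) [ 0.50442998 -0.25212871  0.00852953]
0.235 148 ((583.8988037109375, -226.9488525390625), (142.18634033203125, 84.04151153564453), 2.537344217300415) [ 0.5968845  -0.22527611  0.24284957]
0.25 111 ((578.9085083007812, -230.57870483398438), (150.6449432373047, 83.80859375), 5.727389812469482) [ 0.625068   -0.22394886  0.2539964 ]
```

```bash
cat >> h.py <<'E'
def hang(d,box):
    x0,y0,x1,y1=box; W=cloud(d)[y0:y1,x0:x1]; im=d["pixels"][y0:y1,x0:x1].astype(int)
    br=im.min(-1)>130
    m=br&(W[...,2]>.225)&(W[...,2]<.275)
    n,l,s,c=cv2.connectedComponentsWithStats(m.astype(np.uint8),connectivity=8); out=[]
    for k in range(1,n):
        if s[k,4]<15: continue
        Q=W[l==k]; f=np.polyfit(Q[:,0],Q[:,1],1)
        print("prong n",len(Q),"slope deg",np.degrees(np.arctan(f[0])).round(2),"xrange",Q[:,0].min().round(4),Q[:,0].max().round(4),"z",Q[:,2].min().round(4),"tipz",Q[:,2].max().round(4),"y@.575",np.polyval(f,.575).round(4))
        for a in np.arange(.52,.68,.01):
            z=Q[(Q[:,0]>=a)&(Q[:,0]<a+.01),2]
            if len(z): print("   %.3f %.4f"%(a+.005,np.median(z)),end="")
        print()
    dk=(im.max(-1)<110)&(im.max(-1)-im.min(-1)<30)&(W[...,2]<.018)&(W[...,2]>.003)
    n,l,s,c=cv2.connectedComponentsWithStats(dk.astype(np.uint8)); k=1+np.argmax(s[1:,4])
    print("plate",cv2.minAreaRect((W[l==k][:,:2]*1000).astype(np.float32)),W[l==k][:,2].mean())
    dk=(im.max(-1)<110)&(W[...,2]>.235)&(W[...,2]<.275); Q=W[dk]
    print("bar",len(Q),cv2.minAreaRect((Q[:,:2]*1000).astype(np.float32)),Q[:,2].max())
E
python3 - <<'E'
from h import *
t=vision.read_camera("top");s=vision.read_camera("scene")
hang(t,(265,115,350,215)); hang(s,(150,140,230,240))
for n,d,c in(("top",t,(157,188)),("scene",s,(318,225))):
    W=cloud(d); im=d["pixels"].astype(int); v,u=np.mgrid[:384,:512]
    m=(np.hypot(u-c[0],v-c[1])<45)&(W[...,2]>.077)&(W[...,2]<.092)&(im.min(-1)>120)
    Q=W[m]; 
    for _ in range(4):
        cc,r=circ(Q); e=abs(np.hypot(*(Q[:,:2]-cc).T)-r); Q=Q[e<np.maximum(.004,e.mean()*1.5)]
    print(n,len(Q),cc,r,Q[:,2].mean())
E
```

```text
prong n 101 slope deg 4.48 xrange 0.505 0.6339 z 0.2347 tipz 0.2632 y@.575 -0.2661
   0.525 0.2469   0.535 0.2398   0.545 0.2384   0.555 0.2393   0.565 0.2400   0.575 0.2409   0.585 0.2437   0.595 0.2469   0.605 0.2495   0.615 0.2503   0.625 0.2507   0.635 0.2475
prong n 106 slope deg 4.82 xrange 0.4982 0.627 z 0.2328 tipz 0.2621 y@.575 -0.1958
   0.525 0.2420   0.535 0.2383   0.545 0.2380   0.555 0.2417   0.565 0.2430   0.575 0.2448   0.585 0.2463   0.595 0.2473   0.605 0.2485   0.615 0.2522   0.625 0.2515
plate ((575.8922119140625, -231.33108520507812), (187.00547790527344, 108.54002380371094), 4.69544792175293) 0.00966607828488418
bar 171 ((597.358154296875, -202.49298095703125), (73.31583404541016, 150.03189086914062), 60.73040771484375) 0.2631516347021534
prong n 46 slope deg 5.27 xrange 0.5067 0.6258 z 0.233 tipz 0.2566 y@.575 -0.2634
   0.525 0.2432   0.535 0.2391   0.545 0.2340   0.555 0.2364   0.565 0.2386   0.575 0.2384   0.585 0.2402   0.595 0.2425   0.605 0.2451   0.615 0.2474   0.625 0.2486
prong n 45 slope deg 5.03 xrange 0.5025 0.6213 z 0.2359 tipz 0.2588 y@.575 -0.1933
   0.525 0.2401   0.535 0.2362   0.545 0.2370   0.555 0.2378   0.565 0.2379   0.575 0.2401   0.585 0.2423   0.595 0.2434   0.605 0.2463   0.615 0.2481   0.625 0.2489
plate ((580.6581420898438, -228.27645874023438), (192.10423278808594, 110.2764663696289), 4.3999199867248535) 0.007212167663093409
bar 144 ((641.3222045898438, -223.1749267578125), (85.06446075439453, 33.19248580932617), 82.00157165527344) 0.2590830321176246
top 74 [0.47372234 0.26919832] 0.048295305212102256 0.08405959067688744
scene 36 [0.55894293 0.27411881] 0.12377585491194933 0.08158962350830105
```

{"name": "step_arm", "arguments": {
  "series": [
    [1, 0.2, 0.5, 0.3, 0],
    [1, 0.4, 1, 0.3, 0],
    [1, 0.4, 1, 0.2, 0],
    [1, 0.4, 1, 0.2, 0],
    [1, 0.4, 1, 0.2, 0],
    [1, 0.4, 1, 0.2, 0],
    [1, 0.4, 1, 0.2, 0],
    [1, 0.4, 1, 0.2, 0],
    [1, 0.4, 1, 0.2, 0],
    [1, 0.4, 1, 0.2, 0],
    [1, 0.4, 1, 0, 0],
    [1, 0.5, 1, 0, 0]
  ]
}}

```text
time: 1.55
tool_pos: [0.3533, -0.1797, 0.2995]
tool_rot: [3.141, -0.001, 0.466]
contact_force: [0.3, 0.5, -0.7]
opening: 0.0918
```

{"name": "step_arm", "arguments": {
  "series": [
    [1, 0.5, 1, 0, 0.4],
    [1, 0.5, 1, 0, 0.4],
    [1, 0.5, 1, 0, 0.4],
    [1, 0.5, 1, 0, 0.4],
    [1, 0.5, 1, 0, 0.4],
    [1, 0.5, 1, 0, 0.4],
    [1, 0.5, 1, 0, 0.4],
    [1, 0.5, 1, 0, 0.4],
    [1, 0.5, 1, 0, 0.4],
    [1, 0.5, 1, 0, 0.4],
    [1, 0.5, 1, 0, 0.4],
    [1, 0.5, 1, 0, 0.4]
  ]
}}

```text
time: 2.75
tool_pos: [0.503, 0.1202, 0.2994]
tool_rot: [3.141, -0.0, 0.852]
contact_force: [-0.0, -0.7, 0.9]
opening: 0.0916
```

{"name": "step_arm", "arguments": {
  "series": [
    [0.5, 0.4, 0.8, -0.5, 0],
    [0.3, 0.4, 0.8, -0.8, 0],
    [0.3, 0.3, 0.8, -0.8, 0],
    [0.3, 0.2, 0.3, -0.5, 0],
    [0.3, 0, 0, 0, 0],
    [0.3, 0, 0, 0, 0]
  ]
}}

```text
time: 3.35
tool_pos: [0.5356, 0.1856, 0.2344]
tool_rot: [3.141, 0.0, 0.85]
contact_force: [-0.3, 1.0, 0.4]
opening: 0.0484
```

```bash
python3 - <<'E'
from h import *
o=sensors.observe();print(o["time"],o["tool_pos"],o["tool_rot"],o["opening"],o["qpos"].round(3))
d=vision.read_camera("wrist");cv2.imwrite("pics/w1.png",d["pixels"]);np.savez("w1.npz",**d)
E
```

```text
3.35 [0.53563429 0.18559172 0.23442318] [3.14113966e+00 5.99053388e-05 8.49951072e-01] 0.04835440895576864 [ 0.199  0.426  1.421 -0.     1.294  0.92 ]
```

View pics/w1.png

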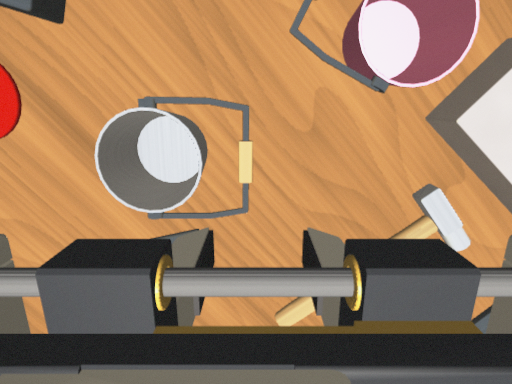

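Wrist view: the sleeve is at (245,162) and nearly vertical, so the jaws are already about square to it. The rim is centred near (150,160), with the gap to the right.

```bash
python3 - <<'E'
from h import *
d=vision.read_camera("wrist");t=vision.read_camera("top");s=vision.read_camera("scene")
a=sleeve(d,(225,130,265,195));c=sleeve(s,(285,215,310,242));print(a,c)
p,e=tri([ray(d,a[0]),ray(s,c[0])]);print("w+s",p,e)
im=t["pixels"]; 
try:
    b=sleeve(t,(160,165,185,190));print(b);p,e=tri([ray(d,a[0]),ray(t,b[0]),ray(s,c[0])]);print("all",p,e)
except Exception as x: print(x)
q=[plane(d,a[0]+k*a[1]*a[2]/2,p[2]) for k in(-1,1)];print("dir",np.degrees(np.arctan2(*(q[1]-q[0])[1::-1])),np.linalg.norm(q[1]-q[0]))
W=cloud(d);v,u=np.mgrid[:384,:512]
m=(np.hypot(u-150,v-160)<62)&(W[...,2]>.081)&(W[...,2]<.09)&(d["pixels"].min(-1)>110)
Q=W[m]
for _ in range(4):
    cc,r=circ(Q); e=abs(np.hypot(*(Q[:,:2]-cc).T)-r); Q=Q[e<.004]
print("rim",len(Q),cc,r,Q[:,2].mean()); dd=p[:2]-cc; print("offs",np.hypot(*dd),np.degrees(np.arctan2(dd[1],dd[0])))
m=(np.hypot(u-245,v-162)<6); print("sleeve top z",np.nanmax(W[m][:,2]))
E
```

```text
(array([243.05934718, 164.23541048]), array([0.45404189, 0.89098034]), np.float64(51.05685866580393), 1011) (array([295.77777778, 230.58333333]), array([0.57074011, 0.82113076]), np.float64(9.86345360173521), 36)
w+s [0.53575222 0.20821377 0.06842248] [np.float64(0.00025735805000066237), np.float64(0.00025735805000066936)]
(array([184., 179.]), array([0., 1.]), np.float64(7.483314773547883), 7)
all [0.53202581 0.19722661 0.05633337] [np.float64(0.009953052940053315), np.float64(0.018416940778277116), np.float64(0.010170833939447649)]
dir -105.26693949958587 0.052625491365602184
rim 1221 [0.47303062 0.27023704] 0.04804349823404859 0.08459968032289684
offs 0.09386668382942279 -51.060478564190795
sleeve top z 0.07945316567090138
```

```bash
python3 - <<'E'
from h import *
d=dict(np.load("w1.npz"));s=vision.read_camera("scene")
print(d["pixels"][162,235:257].tolist())
W=cloud(d);im=d["pixels"].astype(int);v,u=np.mgrid[:384,:512]
m=(abs(u-245)<15)&(abs(v-162)<32)&(W[...,2]>.055)&(im[...,1]>130)
mu=np.array([u[m].mean(),v[m].mean()]);w,V=np.linalg.eigh(np.cov(np.c_[u[m],v[m]].T));L=2*np.sqrt(3*w[1])
c=sleeve(s,(285,215,310,242))
p,e=tri([ray(d,mu),ray(s,c[0])]);print(m.sum(),mu,"w+s",p,e, "cloud",W[m].mean(0))
q=[plane(d,mu+k*V[:,1]*L/2,p[2]) for k in(-1,1)];print("dir",np.degrees(np.arctan2(*(q[1]-q[0])[1::-1])),np.linalg.norm(q[1]-q[0]))
dd=p[:2]-[.4730,.2702]; print("offs",np.hypot(*dd),np.degrees(np.arctan2(dd[1],dd[0])))
E
```

```text
[[91, 155, 218], [96, 160, 221], [98, 161, 223], [101, 160, 212], [134, 211, 236], [155, 222, 241], [161, 224, 242], [159, 223, 242], [158, 222, 241], [155, 220, 240], [159, 221, 241], [159, 221, 241], [159, 222, 241], [158, 222, 241], [161, 223, 241], [156, 223, 242], [138, 211, 238], [98, 154, 196], [80, 132, 182], [77, 131, 185], [79, 132, 185], [85, 138, 193]]
631 [244.9540412  161.61172742] w+s [0.53907299 0.20933906 0.07184096] [np.float64(0.0004513686997881856), np.float64(0.0004513686997882087)] cloud [0.53958426 0.21017771 0.07630104]
dir -132.27438053833407 0.04163956294710979
offs 0.08983148085493788 -42.6486921652347
```

{"name": "step_arm", "arguments": {
  "series": [
    [0.31, 0, 0.5, -0.4, -0.2],
    [0.31, 0, 0.3, -0.8, 0],
    [0.31, 0, 0, -0.8, 0],
    [0.31, 0, 0, -0.6, 0],
    [0.31, 0, 0, 0, 0],
    [0.31, 0, 0, 0, 0]
  ]
}}

```text
time: 4.2
tool_pos: [0.5362, 0.2057, 0.1695]
tool_rot: [3.141, -0.001, 0.833]
contact_force: [-1.1, 0.2, 0.5]
opening: 0.0286
```

```bash
python3 - <<'E'
from h import *
o=sensors.observe();print(o["time"],o["tool_pos"],o["tool_rot"],o["opening"])
d=vision.read_camera("wrist");cv2.imwrite("pics/w2.png",d["pixels"])
E
```

```text
4.2 [0.53615456 0.20570575 0.16945495] [ 3.14111598e+00 -5.68291147e-04  8.33341473e-01] 0.02859845413965644
```

View pics/w2.png

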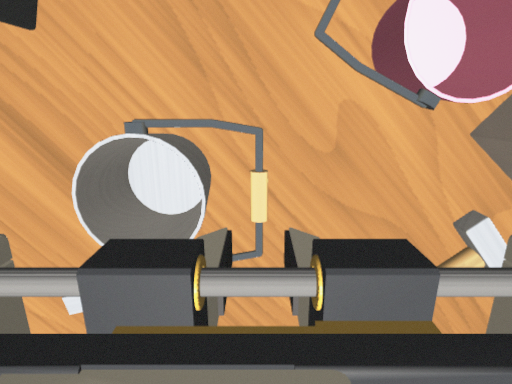

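Sleeve at (259,196), in line with the gap between the fingers (centre about x=258).

```bash
python3 - <<'E'
from h import *
d=vision.read_camera("wrist");s=vision.read_camera("scene");w1=dict(np.load("w1.npz"))
im=d["pixels"].astype(int);v,u=np.mgrid[:384,:512]
m=(abs(u-259)<15)&(abs(v-196)<35)&(im[...,1]>190)&(im[...,0]>120)&(im[...,2]>225)
mu=np.array([u[m].mean(),v[m].mean()]);w,V=np.linalg.eigh(np.cov(np.c_[u[m],v[m]].T));L=2*np.sqrt(3*w[1]);c=sleeve(s,(285,215,310,242))
for n,rs in(("w2+s",[ray(d,mu),ray(s,c[0])]),("w1+w2",[ray(d,mu),ray(w1,(244.95,161.61))]),("all",[ray(d,mu),ray(s,c[0]),ray(w1,(244.95,161.61))])):
    print(n,m.sum(),mu,*tri(rs))
p=tri(rs)[0];q=[plane(d,mu+k*V[:,1]*L/2,p[2]) for k in(-1,1)];print("dir",np.degrees(np.arctan2(*(q[1]-q[0])[1::-1])),np.linalg.norm(q[1]-q[0]))
E
```

```text
w2+s 790 [258.49873418 197.3164557 ] [0.53856594 0.20891314 0.0711113 ] [np.float64(0.00023067865967030943), np.float64(0.00023067865967026454)]
w1+w2 790 [258.49873418 197.3164557 ] [0.54024618 0.21063219 0.07975423] [np.float64(5.888335750226011e-05), np.float64(5.8883357502379735e-05)]
all 790 [258.49873418 197.3164557 ] [0.53884236 0.20926094 0.07151074] [np.float64(0.0005107692310845944), np.float64(0.00010689462279044984), np.float64(0.0004960774468274217)]
dir -132.23705383693823 0.040839730134693074
```

{"name": "step_arm", "arguments": {
  "series": [
    [0.31, 0.12, 0.14, -0.5, 0],
    [0.31, 0, 0, -0.9, 0],
    [0.31, 0, 0, -0.9, 0],
    [0.31, 0, 0, -0.9, 0],
    [0.31, 0, 0, -0.5, 0],
    [0.31, 0, 0, -0.2, 0],
    [0.31, 0, 0, 0, 0],
    [0.31, 0, 0, 0, 0]
  ]
}}

```text
time: 5.15
tool_pos: [0.5395, 0.2096, 0.0721]
tool_rot: [3.141, -0.001, 0.834]
contact_force: [-1.2, -0.6, 1.3]
opening: 0.0284
```

{"name": "step_arm", "arguments": {
  "series": [
    [0, 0, 0, 0, 0],
    [0, 0, 0, 0, 0],
    [0, 0, 0, 0, 0],
    [0, 0, 0, 0, 0],
    [0, 0, 0, 0, 0]
  ],
  "squeeze": 25
}}

```text
time: 5.65
tool_pos: [0.5394, 0.2092, 0.0715]
tool_rot: [3.14, -0.001, 0.834]
contact_force: [3.4, -2.6, -0.1]
opening: 0.013
```

```bash
python3 - <<'E'
from h import *
o=sensors.observe();print(o["time"],o["tool_pos"],o["opening"],o["contact_force"])
g=o["tool_pos"]+[0,0,.002]; c=np.array([.4730,.2702,.075]); d=np.array([*(g-c)[:2]]);print("r",np.hypot(*d),"ang",np.degrees(np.arctan2(d[1],d[0])),"z",g[2])
u=d/np.hypot(*d); th0=np.arcsin((g[2]-.075)/.09)
ths=np.linspace(th0,np.pi/2,25); ths=th0+(np.pi/2-th0)*(0.5-0.5*np.cos(np.linspace(0,np.pi,25)))
P=np.array([[*(u*.09*np.cos(t)),.09*np.sin(t)] for t in ths]); print((np.diff(P,axis=0)/.025).round(2).tolist())
d=vision.read_camera("scene");cv2.imwrite("pics/s3.png",cv2.resize(d["pixels"][130:280,200:400],(800,600)))
E
```

```text
5.65 [0.53941092 0.20920595 0.07153621] 0.01297994102700082 [ 3.35253754 -2.57631482 -0.12427371]
r 0.09017030413224236 ang -42.56542437318459 z 0.073536213532445
[[0.0, -0.0, 0.02], [-0.0, 0.0, 0.07], [-0.0, 0.0, 0.12], [-0.01, 0.01, 0.16], [-0.02, 0.02, 0.21], [-0.03, 0.03, 0.24], [-0.05, 0.05, 0.27], [-0.08, 0.07, 0.29], [-0.1, 0.09, 0.3], [-0.13, 0.12, 0.31], [-0.16, 0.14, 0.3], [-0.18, 0.17, 0.28], [-0.2, 0.19, 0.25], [-0.22, 0.2, 0.22], [-0.22, 0.21, 0.18], [-0.22, 0.2, 0.14], [-0.21, 0.2, 0.11], [-0.2, 0.18, 0.08], [-0.18, 0.16, 0.05], [-0.15, 0.14, 0.03], [-0.12, 0.11, 0.01], [-0.09, 0.08, 0.01], [-0.05, 0.05, 0.0], [-0.02, 0.02, 0.0]]
```

View pics/s3.png

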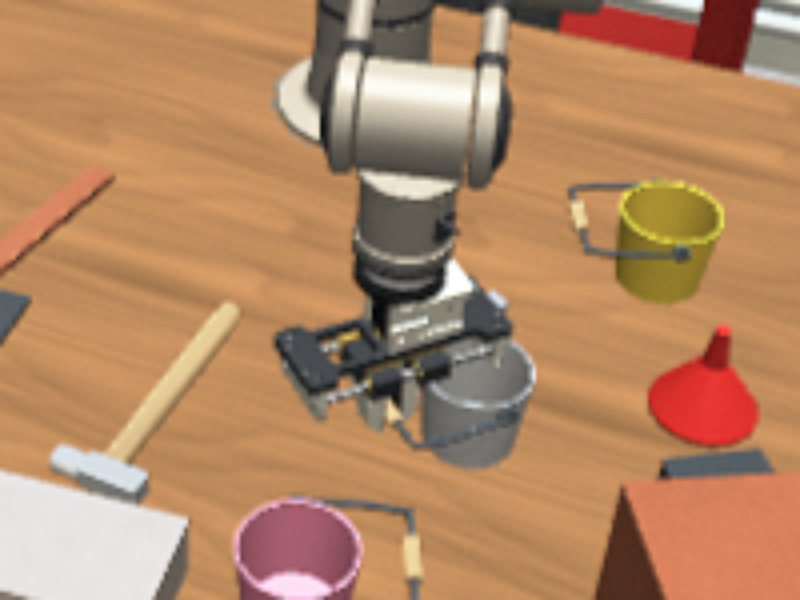

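{"name": "step_arm", "arguments": {
  "series": [
    [0, 0, 0, 0.1, 0],
    [0, 0, 0, 0.12, 0],
    [0, 0, 0, 0.16, 0],
    [0, -0.02, 0.02, 0.2, 0],
    [0, -0.03, 0.03, 0.24, 0],
    [0, -0.05, 0.05, 0.27, 0],
    [0, -0.08, 0.07, 0.29, 0],
    [0, -0.1, 0.09, 0.3, 0],
    [0, -0.13, 0.12, 0.31, 0],
    [0, -0.16, 0.14, 0.3, 0],
    [0, -0.18, 0.17, 0.28, 0],
    [0, -0.2, 0.19, 0.25, 0]
  ]
}}

```text
time: 6.9
tool_pos: [0.515, 0.2318, 0.1428]
tool_rot: [3.141, -0.001, 0.834]
contact_force: [3.4, -1.9, 2.7]
opening: 0.0131
```

{"name": "step_arm", "arguments": {
  "series": [
    [0, -0.22, 0.2, 0.22, 0],
    [0, -0.22, 0.21, 0.18, 0],
    [0, -0.22, 0.2, 0.14, 0],
    [0, -0.21, 0.2, 0.11, 0],
    [0, -0.2, 0.18, 0.08, 0],
    [0, -0.18, 0.16, 0.05, 0],
    [0, -0.15, 0.14, 0.03, 0],
    [0, -0.12, 0.11, 0.01, 0],
    [0, -0.09, 0.08, 0, 0],
    [0, -0.05, 0.05, 0, 0],
    [0, -0.02, 0.02, 0, 0],
    [0, 0, 0, 0, 0]
  ]
}}

```text
time: 8.1
tool_pos: [0.4728, 0.2701, 0.1619]
tool_rot: [-3.141, 0.001, 0.834]
contact_force: [1.6, -1.0, 1.7]
opening: 0.0135
```

```bash
python3 - <<'E'
from h import *
o=sensors.observe();print(o["time"],o["tool_pos"],o["opening"],o["contact_force"],o["tool_rot"])
d=vision.read_camera("scene");cv2.imwrite("pics/s4.png",cv2.resize(d["pixels"][130:280,200:400],(800,600)))
E
```

```text
8.1 [0.47282665 0.27014276 0.16190721] 0.013496972824777336 [ 1.5931318  -0.9592186   1.74185697] [-3.14117978e+00  7.29486534e-04  8.33756801e-01]
```

View pics/s4.png

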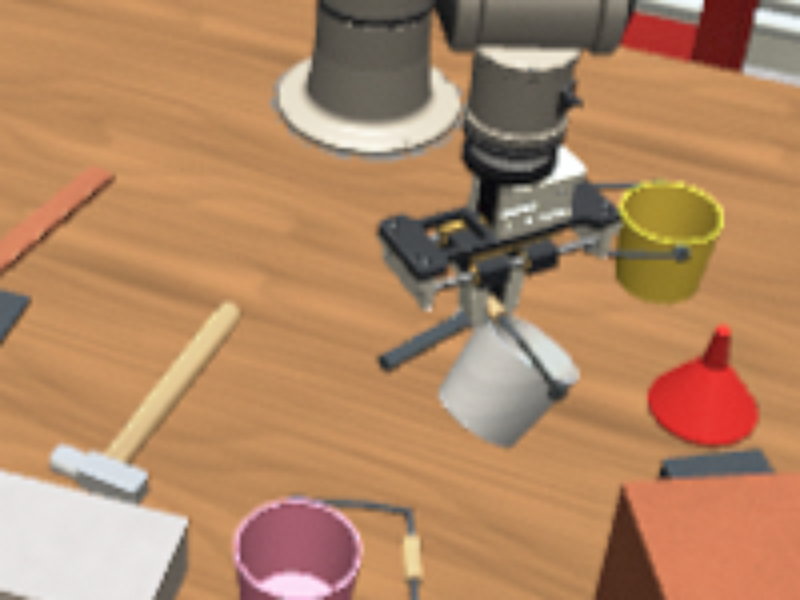

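The pail has come up tilted, leaning away from the bail side. I'll stop and measure the lean before moving.

```bash
python3 - <<'E'
from h import *
o=sensors.observe();print(o["time"],o["contact_force"],o["torque"])
d=vision.read_camera("wrist");cv2.imwrite("pics/w5.png",d["pixels"]);np.savez("w5.npz",**d)
s=vision.read_camera("scene");np.savez("s5.npz",**s);cv2.imwrite("pics/s5.png",cv2.resize(s["pixels"][190:250,290:370],(800,600),interpolation=cv2.INTER_CUBIC))
t=vision.read_camera("top");np.savez("t5.npz",**t);cv2.imwrite("pics/t5.png",cv2.resize(t["pixels"][130:250,90:250],(800,600),interpolation=cv2.INTER_CUBIC))
E
```

```text
8.15 [ 1.29130741 -0.24792883  1.82340406] [-0.14247964 -0.19718015  0.03086873]
```

View pics/w5.png

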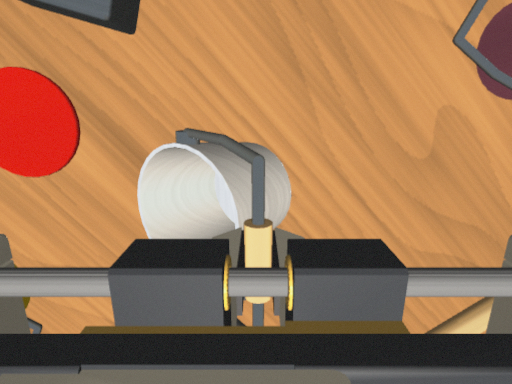

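View pics/s5.png

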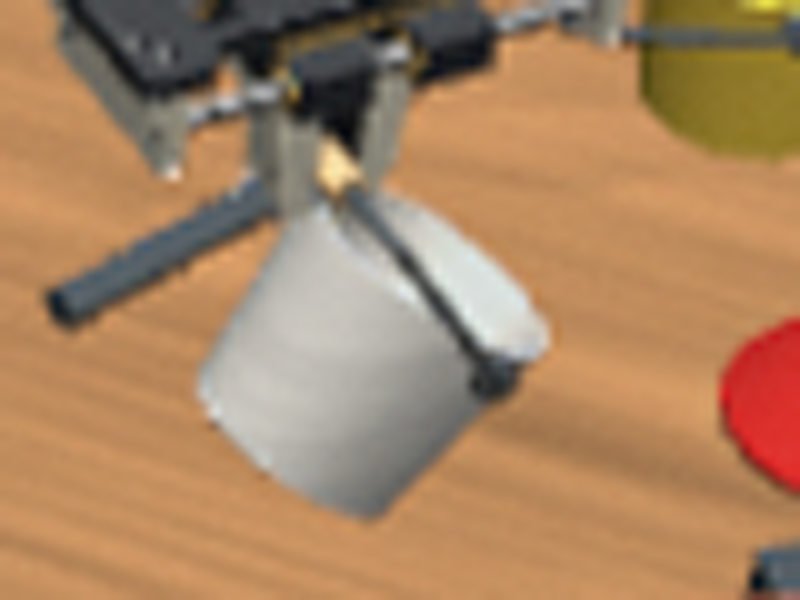

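View pics/t5.png

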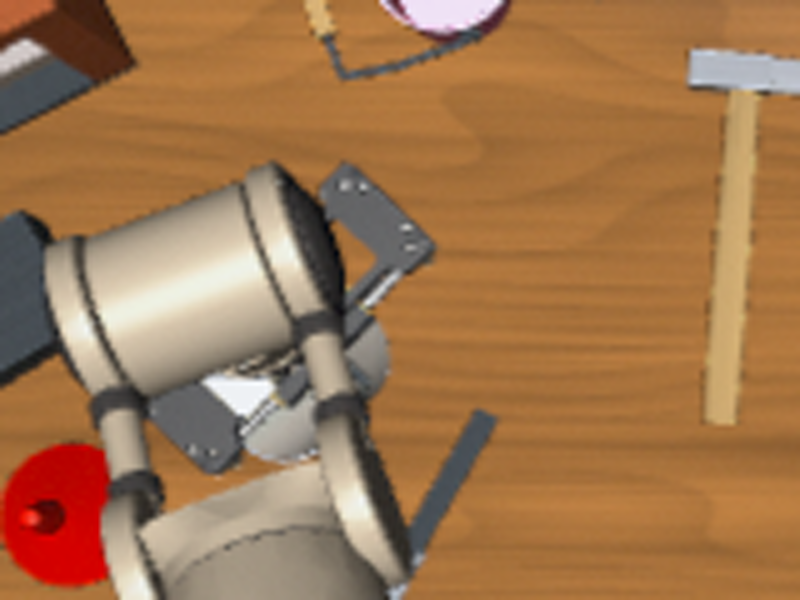

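```bash
python3 - <<'E'
from h import *
for n in("s5","w5"):
    d=dict(np.load(n+".npz"));W=cloud(d);im=d["pixels"].astype(int)
    hsv=cv2.cvtColor(d["pixels"],cv2.COLOR_BGR2HSV);v,u=np.mgrid[:384,:512]
    if n=="s5": m=(hsv[...,1]<45)&(u>305)&(u<350)&(v>205)&(v<243)
    else: m=(hsv[...,1]<60)&(u>130)&(u<300)&(v>140)&(v<238)&(hsv[...,2]>90)
    Q=W[m];Q=Q[(Q[:,2]>0)&(Q[:,2]<.2)]
    ex=np.array([.736,-.677])  # pail x
    ey=np.array([.677,.736]); c=np.array([.473,.2702])
    L=np.c_[(Q[:,:2]-c)@ex,(Q[:,:2]-c)@ey,Q[:,2]]
    L=L[(abs(L[:,0])<.12)&(abs(L[:,1])<.06)]
    print(n,len(L),"min",L.min(0).round(3),"max",L.max(0).round(3))
    np.save(n+"L.npy",L)
    # side profile picture: x-z
    I=np.full((300,400,3),255,np.uint8)
    for x,y,z in L: cv2.circle(I,(int(200+x*1500),int(280-z*1500)),1,(0,0,255) if y>0.02 else((0,160,0) if y<-.02 else (255,0,0)),-1)
    for k in range(0,6): cv2.line(I,(0,280-k*30),(8,280-k*30),(0,0,0))
    cv2.imwrite("pics/prof_%s.png"%n,cv2.resize(I,(800,600)))
E
```

```text
s5 708 min [-0.093 -0.047  0.026] max [0.027 0.06  0.173]
w5 12761 min [-0.106 -0.04   0.   ] max [0.026 0.057 0.166]
```

View pics/prof_w5.png

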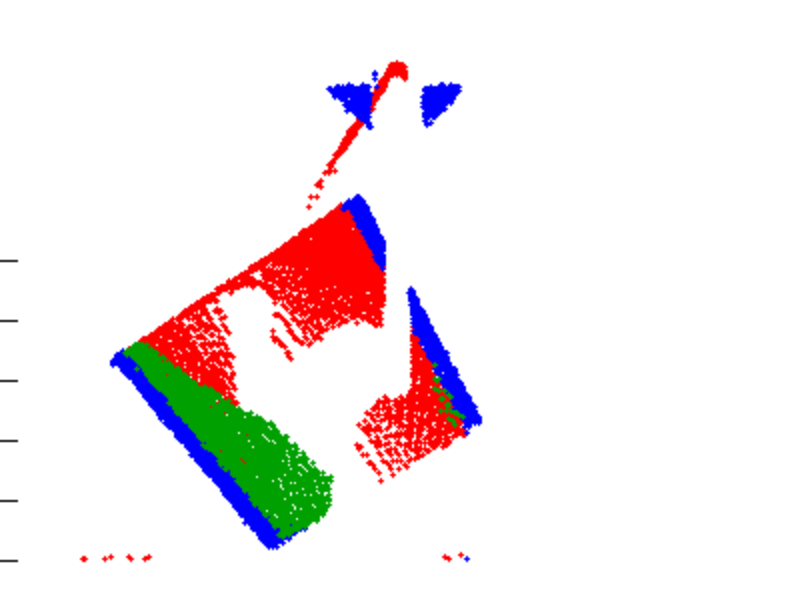

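View pics/prof_s5.png

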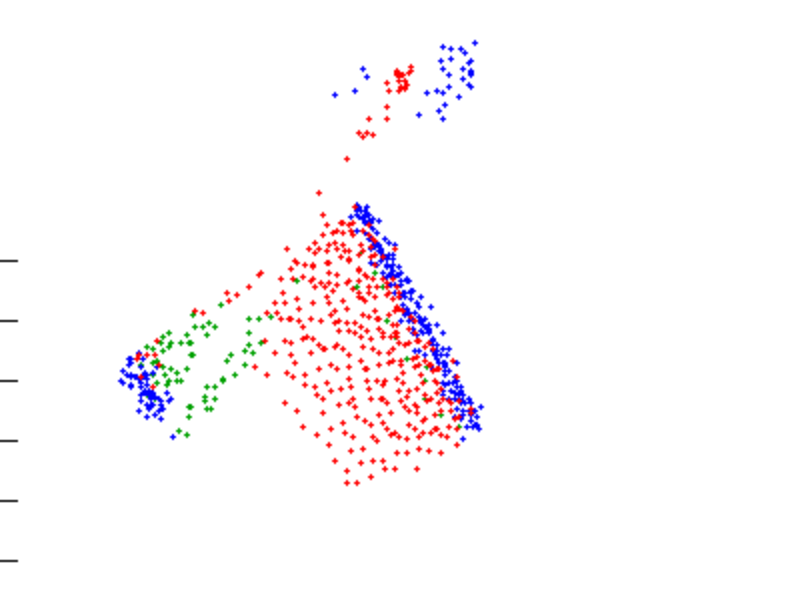

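Reading of the profile:

- The pail leans about 34° (0.60 rad) on its −x foot edge, which is still where it was (x ≈ −43 mm, z ≈ 5 mm).
- The bail joint is only about 24°.
- Pushing on the hinge took the linkage over centre. It un-toggles if the distance from foot edge to grip grows from 168 mm to about 176 mm.
- Moving the grip back toward pail +x reduces the lean the whole way, so I'll do that gently.

{"name": "step_arm", "arguments": {
  "series": [
    [0, 0.03, -0.03, 0.02, 0],
    [0, 0.07, -0.06, 0.02, 0],
    [0, 0.09, -0.08, 0, 0],
    [0, 0.09, -0.08, 0, 0],
    [0, 0.09, -0.08, 0, 0],
    [0, 0.09, -0.08, 0, 0],
    [0, 0.07, -0.06, 0, 0],
    [0, 0.04, -0.04, 0, 0],
    [0, 0.02, -0.02, 0, 0],
    [0, 0, 0, 0, 0]
  ]
}}

```text
time: 9.3
tool_pos: [0.4887, 0.2568, 0.164]
tool_rot: [3.14, -0.002, 0.834]
contact_force: [2.5, -2.4, 7.6]
opening: 0.0132
```

```bash
cat >> h.py <<'E'
def prof(name,c=(.473,.2702),yaw=-42.5,box=(60,420,100,238)):
    d=vision.read_camera("wrist");cv2.imwrite("pics/w_%s.png"%name,d["pixels"])
    o=sensors.observe();print(o["time"],o["tool_pos"].round(4),o["contact_force"].round(2))
    W=cloud(d);hsv=cv2.cvtColor(d["pixels"],cv2.COLOR_BGR2HSV);v,u=np.mgrid[:384,:512]
    m=(hsv[...,1]<60)&(u>box[0])&(u<box[1])&(v>box[2])&(v<box[3])&(hsv[...,2]>60)
    Q=W[m];Q=Q[(Q[:,2]>.0)&(Q[:,2]<.4)]
    a=np.radians(yaw);ex=np.array([np.cos(a),np.sin(a)]);ey=np.array([-ex[1],ex[0]])
    L=np.c_[(Q[:,:2]-c)@ex,(Q[:,:2]-c)@ey,Q[:,2]];L=L[(abs(L[:,0])<.13)&(abs(L[:,1])<.07)]
    I=np.full((300,400,3),255,np.uint8)
    for x,y,z in L: cv2.circle(I,(int(200+x*1500),int(280-z*1500)),1,(0,0,255) if y>0.02 else((0,160,0) if y<-.02 else (255,0,0)),-1)
    for k in range(0,9): cv2.line(I,(0,280-k*30),(8,280-k*30),(0,0,0))
    cv2.imwrite("pics/p_%s.png"%name,np.vstack([cv2.resize(I,(400,300)),cv2.resize(d["pixels"],(400,300))]))
E
python3 -c "
from h import *
prof('6')"
```

```text
9.35 [0.4887 0.2568 0.1641] [ 2.28 -2.42  7.03]
```

View pics/p_6.png

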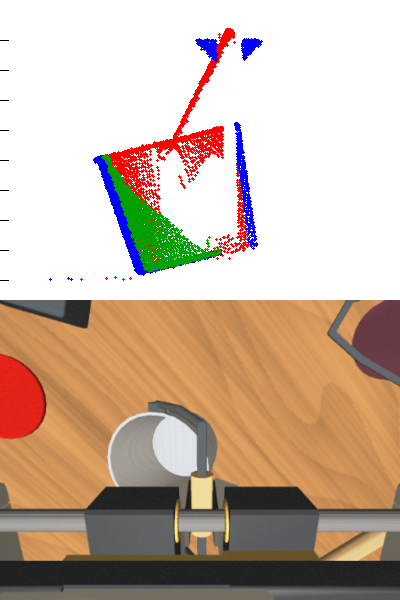

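Lean is down to about 14°, as predicted. I'll continue a few mm up and back to pass centre.

{"name": "step_arm", "arguments": {
  "series": [
    [0, 0.03, -0.03, 0.04, 0],
    [0, 0.04, -0.04, 0.06, 0],
    [0, 0.03, -0.03, 0.06, 0],
    [0, 0, 0, 0.04, 0],
    [0, 0, 0, 0, 0],
    [0, 0, 0, 0, 0],
    [0, 0, 0, 0, 0]
  ]
}}

```text
time: 10.05
tool_pos: [0.4901, 0.2544, 0.1679]
tool_rot: [-3.141, 0.001, 0.834]
contact_force: [-0.3, 0.6, -6.4]
opening: 0.0133
```

```bash
python3 -c "
from h import *
prof('7')"
```

```text
10.1 [0.4902 0.2544 0.168 ] [ 0.21  0.23 -5.67]
```

View pics/p_7.png

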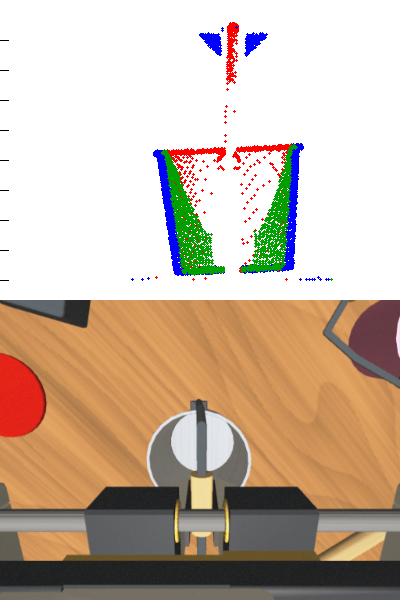

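The pail now hangs level below the grip, about 5 mm off the bench (force −6 N). I'll set it down so the upright bail is held with the pail standing.

{"name": "step_arm", "arguments": {
  "series": [
    [0, 0, 0, 0, 0],
    [0, 0, 0, -0.06, 0],
    [0, 0, 0, -0.06, 0],
    [0, 0, 0, -0.05, 0],
    [0, 0, 0, -0.02, 0],
    [0, 0, 0, 0, 0],
    [0, 0, 0, 0, 0],
    [0, 0, 0, 0, 0],
    [0, 0, 0, 0, 0],
    [0, 0, 0, 0, 0]
  ]
}}

```text
time: 11.1
tool_pos: [0.4913, 0.2545, 0.1659]
tool_rot: [3.139, -0.003, 0.834]
contact_force: [-3.2, -1.9, 9.1]
opening: 0.0134
```

```bash
python3 -c "
from h import *
prof('8')"
```

```text
11.15 [0.4913 0.2545 0.1659] [-2.6  -2.77  9.43]
```

View pics/p_8.png

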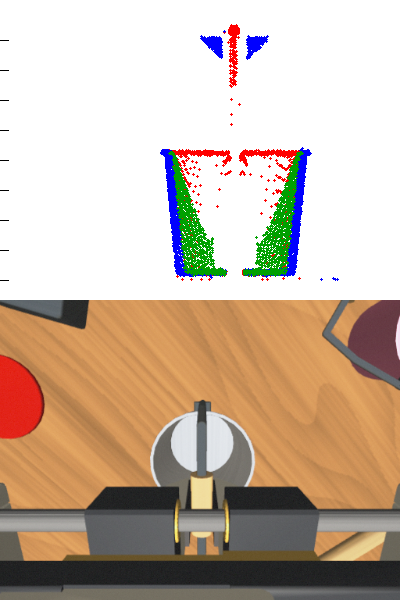

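Pail stands flat (rim level), bail upright, no lean: stage 1 is held. Lifting smoothly now.

{"name": "step_arm", "arguments": {
  "series": [
    [0, 0, 0, 0.1, 0],
    [0, 0, 0, 0.2, 0],
    [0, 0, 0, 0.35, 0],
    [0, 0, 0, 0.5, 0],
    [0, 0, 0, 0.6, 0],
    [0, 0, 0, 0.6, 0],
    [0, 0, 0, 0.6, 0],
    [0, 0, 0, 0.6, 0],
    [0, 0, 0, 0.6, 0],
    [0, 0, 0, 0.6, 0],
    [0, 0, 0, 0.5, 0],
    [0, 0, 0, 0.3, 0]
  ],
  "squeeze": 35
}}

```text
time: 12.35
tool_pos: [0.4905, 0.2546, 0.3041]
tool_rot: [3.141, -0.002, 0.834]
contact_force: [-0.5, 0.5, -6.8]
opening: 0.0125
```

{"name": "step_arm", "arguments": {
  "series": [
    [0, 0, 0, 0.15, 0],
    [0, 0, 0, 0, 0],
    [0, 0, -0.05, 0, 0],
    [0, -0.01, -0.1, 0, 0.05],
    [0, -0.02, -0.15, 0, 0.1],
    [0, -0.02, -0.2, 0, 0.1],
    [0, -0.03, -0.25, 0, 0.15],
    [0, -0.04, -0.3, 0, 0.15],
    [0, -0.04, -0.35, 0, 0.2],
    [0, -0.05, -0.4, 0, 0.2],
    [0, -0.05, -0.45, 0, 0.25],
    [0, -0.06, -0.5, 0, 0.25]
  ]
}}

```text
time: 13.55
tool_pos: [0.4821, 0.1848, 0.3061]
tool_rot: [3.141, -0.0, 0.951]
contact_force: [0.4, -0.1, -6.0]
opening: 0.0127
```

```bash
python3 -c "
from h import *
o=sensors.observe();print(o['time'],o['tool_pos'],o['tool_rot'],o['contact_force'],o['opening'])
d=vision.read_camera('scene');cv2.imwrite('pics/s9.png',d['pixels'])"
```

```text
13.55 [0.48213658 0.18481655 0.30606031] [ 3.14137167e+00 -3.55335070e-05  9.51124710e-01] [ 0.40902023 -0.06092676 -6.00028314] 0.012692178855641986
```

View pics/s9.png

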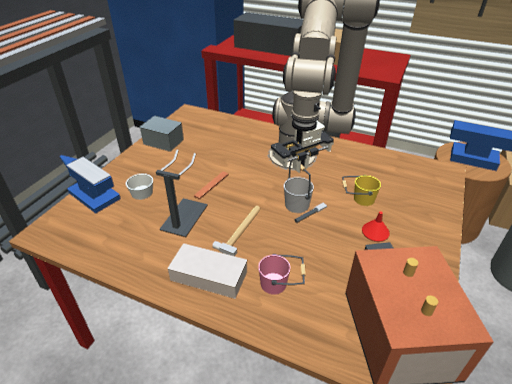

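{"name": "step_arm", "arguments": {
  "series": [
    [0, -0.06, -0.55, 0, 0.3],
    [0, -0.06, -0.55, 0, 0.3],
    [0, -0.06, -0.55, 0, 0.3],
    [0, -0.06, -0.55, 0, 0.3],
    [0, -0.06, -0.55, 0, 0.3],
    [0, -0.06, -0.55, 0, 0.3],
    [0, -0.06, -0.55, 0, 0.3],
    [0, -0.06, -0.55, 0, 0.3],
    [0, -0.06, -0.55, 0, 0.3],
    [0, -0.06, -0.55, 0, 0.3],
    [0, -0.06, -0.55, 0, 0.3],
    [0, -0.06, -0.55, 0, 0.3]
  ]
}}

```text
time: 14.8
tool_pos: [0.4641, 0.02, 0.3062]
tool_rot: [3.141, -0.0, 1.239]
contact_force: [-0.4, -0.3, -6.4]
opening: 0.0131
```

{"name": "step_arm", "arguments": {
  "series": [
    [0, -0.06, -0.55, 0, 0.3],
    [0, -0.06, -0.55, 0, 0.3],
    [0, -0.06, -0.55, 0, 0.3],
    [0, -0.06, -0.55, 0, 0.3],
    [0, -0.06, -0.55, 0, 0.3],
    [0, -0.06, -0.55, 0, 0.3],
    [0, -0.06, -0.55, 0, 0.3],
    [0, -0.06, -0.55, 0, 0.3],
    [0, -0.06, -0.55, 0, 0.3],
    [0, -0.06, -0.55, 0, 0.3],
    [0, -0.06, -0.55, 0, 0.3],
    [0, -0.06, -0.55, 0, 0.3]
  ]
}}

```text
time: 16.0
tool_pos: [0.4461, -0.145, 0.3062]
tool_rot: [3.141, 0.0, 1.527]
contact_force: [0.1, -0.3, -7.0]
opening: 0.0127
```

{"name": "step_arm", "arguments": {
  "series": [
    [0, -0.06, -0.55, 0, 0.25],
    [0, -0.06, -0.5, 0, 0.2],
    [0, -0.06, -0.5, 0, 0.2],
    [0, -0.06, -0.45, 0, 0.2],
    [0, -0.06, -0.45, 0, 0.2],
    [0, -0.06, -0.4, 0, 0.2],
    [0, -0.06, -0.35, 0, 0.15],
    [0, -0.06, -0.3, 0, 0.1],
    [0, -0.03, -0.2, 0, 0.1],
    [0, -0.02, -0.1, 0, 0],
    [0, -0.01, -0.1, 0, 0],
    [0, 0, 0, 0, 0]
  ]
}}

```text
time: 17.2
tool_pos: [0.4328, -0.2419, 0.306]
tool_rot: [3.141, 0.0, 1.654]
contact_force: [0.9, -0.5, -6.9]
opening: 0.013
```

{"name": "step_arm", "arguments": {
  "series": [
    [0, 0, 0, 0, 0],
    [0, 0, 0, 0, 0],
    [0, 0, 0, 0, 0],
    [0, 0, 0, 0, 0],
    [0, 0, 0, 0, 0]
  ]
}}

```text
time: 17.7
tool_pos: [0.4328, -0.2417, 0.306]
tool_rot: [3.142, -0.0, 1.654]
contact_force: [0.5, -0.0, -6.5]
opening: 0.0128
```

```bash
python3 -c "
from h import *
o=sensors.observe();print(o['time'],o['tool_pos'],o['tool_rot'],o['contact_force'],o['opening'],o['qpos'].round(2))
d=vision.read_camera('scene');cv2.imwrite('pics/s10.png',cv2.resize(d['pixels'][80:260,110:350],(800,600)))
hang(d,(150,140,230,240))
d=vision.read_camera('wrist');cv2.imwrite('pics/w10.png',d['pixels']);np.savez('w10.npz',**d)
"
```

```text
17.7 [ 0.43281828 -0.24172718  0.30598589] [ 3.14152452e+00 -5.39018036e-05  1.65389454e+00] [ 0.50831326 -0.03484363 -6.45601718] 0.012838618366713002 [-0.66  0.24  1.49  0.    1.41 -0.75]
prong n 46 slope deg 4.72 xrange 0.5064 0.629 z 0.2338 tipz 0.2579 y@.575 -0.2634
   0.525 0.2447   0.535 0.2365   0.545 0.2356   0.555 0.2375   0.565 0.2380   0.575 0.2371   0.585 0.2433   0.595 0.2411   0.605 0.2449   0.615 0.2458   0.625 0.2484
prong n 45 slope deg 5.06 xrange 0.5039 0.6209 z 0.2348 tipz 0.2601 y@.575 -0.1931
   0.525 0.2414   0.535 0.2361   0.545 0.2365   0.555 0.2383   0.565 0.2381   0.575 0.2412   0.585 0.2434   0.595 0.2454   0.605 0.2463   0.615 0.2476   0.625 0.2486
plate ((579.2423095703125, -226.79632568359375), (190.76217651367188, 110.1587905883789), 3.369436502456665) 0.0072275845927663816
bar 166 ((543.3516845703125, -231.37063598632812), (221.46969604492188, 119.73330688476562), 4.259566783905029) 0.27304777280037273
```

View pics/s10.png

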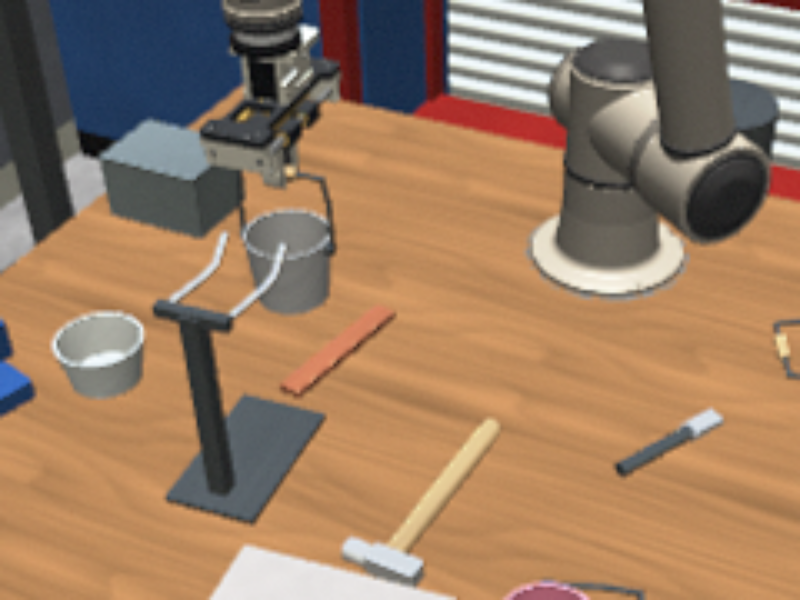

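View pics/w10.png

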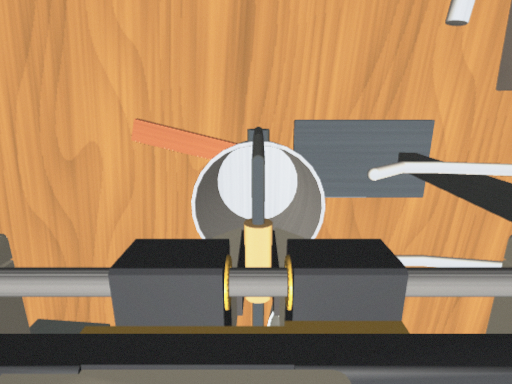

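The pail hangs quietly in front of the hanger. The left prong is at wrist (375–512,168), the right at y≈262, the sleeve at (258,262), and the plate's long edges lie parallel to the jaws. Cross-checking the prong midline against the sleeve:

```bash
python3 - <<'E'
from h import *
d=dict(np.load("w10.npz"));W=cloud(d);im=d["pixels"].astype(int);v,u=np.mgrid[:384,:512]
a=np.radians(4.8);ex=np.array([np.cos(a),np.sin(a)]);ey=np.array([-ex[1],ex[0]]);seat=np.array([.543,-.2325])
for n,b in(("L",(365,512,155,185)),("R",(405,512,254,268))):
    m=(u>b[0])&(u<b[1])&(v>b[2])&(v<b[3])&(im.min(-1)>120)&(W[...,2]>.2)
    Q=W[m];L=np.c_[(Q[:,:2]-seat)@ex,(Q[:,:2]-seat)@ey,Q[:,2]]
    L=L[L[:,2]<.28]
    f=np.polyfit(Q[:,0],Q[:,1],1)
    print(n,len(L),"slope",np.degrees(np.arctan(f[0])),"x",L[:,0].min(),L[:,0].max())
    for k in np.arange(-.045,.06,.01):
        s=L[abs(L[:,0]-k)<.005]
        if len(s)>3: print("  x%.3f y[%.4f %.4f] ztop %.4f"%(k,s[:,1].min(),s[:,1].max(),np.percentile(s[:,2],98)))
m=(im[...,2]>200)&(im[...,0]>90)&(im[...,1]>150)&(u>235)&(u<285)&(v>215)&(v<305)&(W[...,2]>.25)
Q=W[m];t=sensors.observe()["tool_pos"];L=np.c_[(Q[:,:2]-t[:2])@ex,(Q[:,:2]-t[:2])@ey,Q[:,2]-t[2]];print("sleeve",L.min(0),L.max(0))
print("seat rel TCP",(seat-t[:2])@ex,(seat-t[:2])@ey)
E
```

```text
L 1721 slope 4.448275698003957 x -0.04356364994646738 0.05435522039049925
  x-0.045 y[0.0302 0.0378] ztop 0.2617
  x-0.035 y[0.0304 0.0380] ztop 0.2608
  x-0.025 y[0.0302 0.0378] ztop 0.2534
  x-0.015 y[0.0299 0.0378] ztop 0.2449
  x-0.005 y[0.0300 0.0378] ztop 0.2408
  x0.005 y[0.0300 0.0379] ztop 0.2410
  x0.015 y[0.0301 0.0378] ztop 0.2425
  x0.025 y[0.0300 0.0376] ztop 0.2442
  x0.035 y[0.0301 0.0377] ztop 0.2458
  x0.045 y[0.0299 0.0376] ztop 0.2476
  x0.055 y[0.0304 0.0377] ztop 0.2477
R 869 slope 2.171118152841641 x -0.003459553045313622 0.061579343713989154
  x-0.005 y[-0.0383 -0.0322] ztop 0.2405
  x0.005 y[-0.0384 -0.0317] ztop 0.2405
  x0.015 y[-0.0399 -0.0320] ztop 0.2418
  x0.025 y[-0.0393 -0.0320] ztop 0.2436
  x0.035 y[-0.0379 -0.0318] ztop 0.2457
  x0.045 y[-0.0370 -0.0318] ztop 0.2470
  x0.055 y[-0.0363 -0.0321] ztop 0.2488
sleeve [-0.00702568 -0.01942033  0.00056383] [0.00600828 0.02112636 0.00713698]
seat rel TCP 0.11057690940584113 5.321771448646493e-05
```

{"name": "step_arm", "arguments": {
  "series": [
    [0, 0.1, 0, 0, 0],
    [0, 0.2, 0.02, 0, 0],
    [0, 0.3, 0.02, 0, 0],
    [0, 0.4, 0.03, 0, 0],
    [0, 0.45, 0.03, 0, 0],
    [0, 0.45, 0.03, 0, 0],
    [0, 0.45, 0.03, 0, 0],
    [0, 0.45, 0.03, 0, 0],
    [0, 0.45, 0.03, 0, 0],
    [0, 0.4, 0.03, 0, 0],
    [0, 0.3, 0.02, 0, 0],
    [0, 0.2, 0.02, 0, 0]
  ]
}}

```text
time: 19.0
tool_pos: [0.5372, -0.2345, 0.3058]
tool_rot: [-3.141, -0.0, 1.654]
contact_force: [-0.6, 0.2, -6.6]
opening: 0.0129
```

{"name": "step_arm", "arguments": {
  "series": [
    [0, 0.15, 0.01, 0, 0],
    [0, 0.08, 0, 0, 0],
    [0, 0, 0, 0, 0],
    [0, 0, 0, 0, 0],
    [0, 0, 0, 0, 0],
    [0, 0, 0, 0, 0]
  ]
}}

```text
time: 19.6
tool_pos: [0.5421, -0.2344, 0.3061]
tool_rot: [-3.142, 0.0, 1.654]
contact_force: [0.4, 0.6, -6.3]
opening: 0.0126
```

```bash
python3 -c "
from h import *
o=sensors.observe();print(o['time'],o['tool_pos'],o['tool_rot'],o['contact_force'],o['opening'])
d=vision.read_camera('scene');a=cv2.resize(d['pixels'][80:240,110:270],(400,400))
d=vision.read_camera('wrist');cv2.imwrite('pics/c11.png',np.hstack([a,cv2.resize(d['pixels'],(400,400))]))
"
```

```text
19.6 [ 0.54208006 -0.23437987  0.30608113] [-3.14154960e+00  1.90807631e-05  1.65358693e+00] [ 0.42540691  0.57482823 -6.30456014] 0.01264874998689582
```

View pics/c11.png

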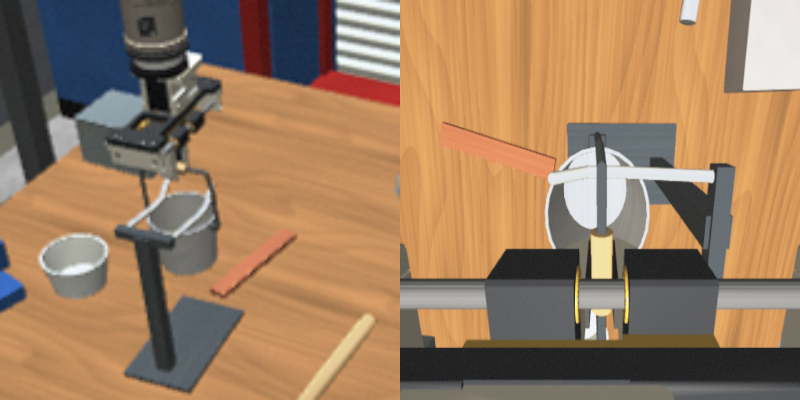

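The prongs now run through the bail loop below the wire, with the sleeve between them. Lowering.

{"name": "step_arm", "arguments": {
  "series": [
    [0, 0, 0, -0.1, 0],
    [0, 0, 0, -0.2, 0],
    [0, 0, 0, -0.3, 0],
    [0, 0, 0, -0.35, 0],
    [0, 0, 0, -0.35, 0],
    [0, 0, 0, -0.35, 0],
    [0, 0, 0, -0.3, 0],
    [0, 0, 0, -0.2, 0],
    [0, 0, 0, -0.15, 0],
    [0, 0, 0, -0.05, 0],
    [0, 0, 0, 0, 0],
    [0, 0, 0, 0, 0]
  ]
}}

```text
time: 20.9
tool_pos: [0.5425, -0.2344, 0.2476]
tool_rot: [3.141, 0.0, 1.654]
contact_force: [0.2, 0.4, -6.6]
opening: 0.0127
```

{"name": "step_arm", "arguments": {
  "series": [
    [0, 0, 0, -0.05, 0],
    [0, 0, 0, -0.05, 0],
    [0, 0, 0, -0.04, 0],
    [0, 0, 0, 0, 0],
    [0, 0, 0, 0, 0],
    [0, 0, 0, 0, 0]
  ]
}}

```text
time: 21.5
tool_pos: [0.5423, -0.2343, 0.2438]
tool_rot: [3.141, 0.0, 1.654]
contact_force: [0.0, -0.3, -5.4]
opening: 0.0127
```

{"name": "step_arm", "arguments": {
  "series": [
    [0, 0, 0, -0.03, 0],
    [0, 0, 0, -0.03, 0],
    [0, 0, 0, 0, 0],
    [0, 0, 0, 0, 0],
    [0, 0, 0, 0, 0]
  ]
}}

```text
time: 22.0
tool_pos: [0.5426, -0.2344, 0.2433]
tool_rot: [3.14, 0.001, 1.654]
contact_force: [-3.7, 2.1, 5.6]
opening: 0.0129
```

```bash
python3 -c "
from h import *
o=sensors.observe();print(o['time'],o['tool_pos'],o['contact_force'],o['opening'])
d=vision.read_camera('scene');a=cv2.resize(d['pixels'][120:220,130:230],(400,400))
d=vision.read_camera('wrist');cv2.imwrite('pics/c12.png',np.hstack([a,cv2.resize(d['pixels'],(400,400))]))
"
```

```text
22.0 [ 0.5425707  -0.23441678  0.24327749] [-3.67527149  2.08584069  5.61230865] 0.012933232738802366
```

View pics/c12.png

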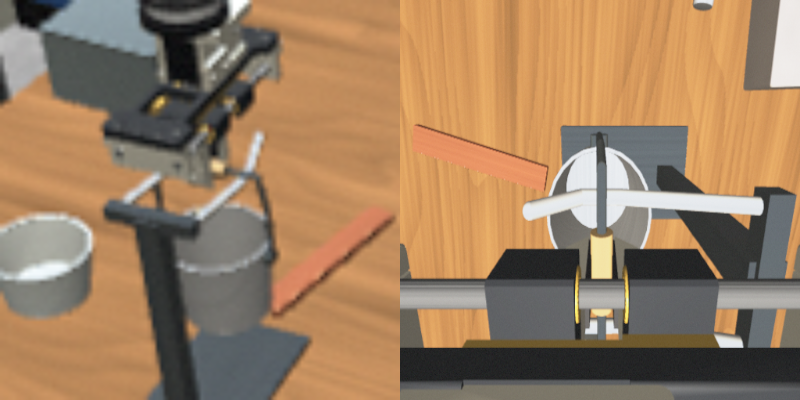

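The force flipped from −6.5 to +5.6 N, so the bail rests on the prongs, and the wire crosses the prong's low place at wrist (600,190). I'll ease off slightly, then open.

{"name": "step_arm", "arguments": {
  "series": [
    [0, 0, 0, 0.03, 0],
    [0, 0, 0, 0, 0],
    [0.17, 0, 0, 0, 0],
    [0.2, 0, 0, 0, 0],
    [0.25, 0, 0, 0, 0],
    [0.3, 0, 0, 0, 0],
    [0.35, 0, 0, 0, 0],
    [0.4, 0, 0, 0, 0],
    [0.4, 0, 0, 0, 0],
    [0.4, 0, 0, 0, 0]
  ]
}}

```text
time: 23.1
tool_pos: [0.5423, -0.2344, 0.243]
tool_rot: [3.141, 0.0, 1.654]
contact_force: [-0.0, -0.4, 0.5]
opening: 0.0369
```

```bash
python3 -c "
from h import *
o=sensors.observe();print(o['time'],o['tool_pos'],o['contact_force'],o['opening'])
d=vision.read_camera('scene');a=cv2.resize(d['pixels'][120:220,130:230],(400,400))
d=vision.read_camera('wrist');cv2.imwrite('pics/c13.png',np.hstack([a,cv2.resize(d['pixels'],(400,400))]))
"
```

```text
23.1 [ 0.54232834 -0.23435209  0.24300727] [-0.0135138  -0.36059006  0.5431369 ] 0.036941745693534846
```

View pics/c13.png

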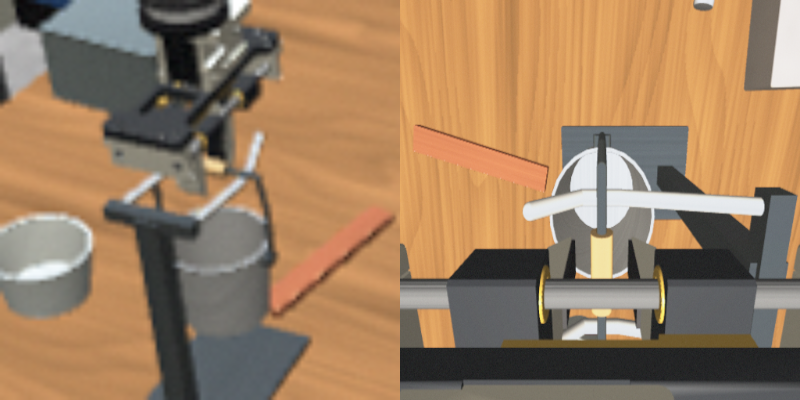

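Released: the sleeve is clear of both fingers and the pail hangs still. Retreating straight up.

{"name": "step_arm", "arguments": {
  "series": [
    [0.4, 0, 0, 0.2, 0],
    [0.4, 0, 0, 0.4, 0],
    [0.4, 0, 0, 0.5, 0],
    [0.4, 0, 0, 0.6, 0],
    [0.4, 0, 0, 0.6, 0],
    [0.4, 0, 0, 0.6, 0],
    [0.4, 0, 0, 0.6, 0],
    [0.4, 0, 0, 0.6, 0],
    [0.4, 0, 0, 0.5, 0],
    [0.4, 0, 0, 0.3, 0],
    [0.4, 0, 0, 0, 0],
    [0.4, 0, 0, 0, 0]
  ]
}}

```text
time: 24.4
tool_pos: [0.5422, -0.2342, 0.3654]
tool_rot: [-3.142, -0.0, 1.654]
contact_force: [0.0, -0.4, -0.8]
opening: 0.0366
```

{"name": "step_arm", "arguments": {
  "series": [
    [0.4, 0, 0, 0, 0],
    [0.4, 0, 0, 0, 0],
    [0.4, 0, 0, 0, 0],
    [0.4, 0, 0, 0, 0],
    [0.4, 0, 0, 0, 0],
    [0.4, 0, 0, 0, 0],
    [0.4, 0, 0, 0, 0],
    [0.4, 0, 0, 0, 0]
  ]
}}

```text
time: 25.2
tool_pos: [0.5423, -0.2343, 0.3655]
tool_rot: [3.141, 0.0, 1.654]
contact_force: [0.3, 0.7, -0.7]
opening: 0.0368
```

```bash
python3 - <<'E'
from h import *
o=sensors.observe();print(o['time'],o['tool_pos'],o['contact_force'],o['opening'])
s=vision.read_camera('scene');w=vision.read_camera('wrist')
cv2.imwrite('pics/c14.png',np.hstack([cv2.resize(s['pixels'][100:240,110:250],(400,400)),cv2.resize(w['pixels'],(400,400))]))
W=cloud(w);im=w['pixels'].astype(int);m=(im[...,2]>220)&(im[...,1]>195)&(im[...,0]>110)&(im[...,2]-im[...,0]>50)&(W[...,2]>.22)&(W[...,2]<.27)
Q=W[m];a=np.radians(4.8);ex=np.array([np.cos(a),np.sin(a)]);ey=np.array([-ex[1],ex[0]])
L=np.c_[(Q[:,:2]-[.541,-.2332])@ex,(Q[:,:2]-[.541,-.2332])@ey,Q[:,2]];print("sleeve in seat",len(L),L.min(0),L.max(0),(L.min(0)+L.max(0))/2)
c=W[(im.max(-1)-im.min(-1)<40)&(im.min(-1)>110)&(W[...,2]>.155)&(W[...,2]<.172)];
print("rim",len(c)); A=np.c_[c[:,:2],np.ones(len(c))];f=np.linalg.lstsq(A,c[:,2],rcond=None)[0];print("rim tilt",np.hypot(f[0],f[1]),c.mean(0),circ(c))
E
```

```text
25.2 [ 0.54231576 -0.23430713  0.36551894] [ 0.34587875  0.68083053 -0.70711708] 0.03683940337862471
sleeve in seat 622 [-0.00589266 -0.01999347  0.24412489] [0.00617108 0.01944926 0.25107049] [ 1.39211643e-04 -2.72107432e-04  2.47597689e-01]
rim 771
rim tilt 0.01770023124439025 [ 0.54384889 -0.23560969  0.1613054 ] (array([ 0.54170519, -0.23318776]), np.float64(0.04772436851715479))
```

View pics/c14.png

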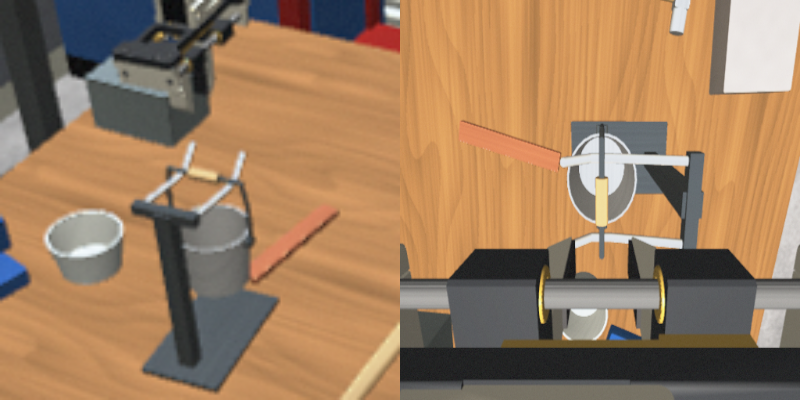

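The bail lies across both prongs with the sleeve between them. The sleeve centre is within 1 mm of the seat sideways, z is about 0.244, and the rim tilt is 0.02 rad. One quick check that the other things did not move, then I hand in.

```bash
python3 - <<'E'
from h import *
from cell import hand_in
s=vision.read_camera('scene')["pixels"];a=cv2.imread("pics/scene0.png")
D=(cv2.absdiff(s,a).max(-1)>50).astype(np.uint8)
n,l,st,c=cv2.connectedComponentsWithStats(D)
print([st[k].tolist() for k in range(1,n) if st[k,4]>12])
print(hand_in())
E
```

```text
[[182, 0, 146, 96, 3582], [281, 13, 12, 3, 22], [142, 18, 39, 26, 426], [253, 25, 33, 49, 779], [186, 31, 4, 6, 16], [149, 33, 15, 27, 183], [191, 37, 12, 5, 41], [167, 41, 21, 17, 178], [161, 67, 15, 5, 30], [147, 71, 50, 67, 1331], [261, 72, 27, 10, 124], [263, 80, 27, 9, 122], [266, 87, 22, 22, 204], [309, 95, 20, 8, 92], [306, 101, 10, 6, 28], [276, 106, 70, 49, 1210], [297, 115, 3, 8, 15], [168, 158, 7, 5, 20], [173, 159, 27, 44, 646], [297, 212, 37, 35, 804], [289, 220, 11, 15, 44]]
the job is handed in; nothing more can be done
None
```

The pail hangs on the hanger by its bail, with the wooden grip between the two prongs. I have let go, backed the gripper off upward and handed the job in at about 25 s.

**What went wrong on the way:** my first swing of the bail pushed on the hinge and rocked the pail onto its foot edge. In the frames I measured it leaned about 0.60 rad, under the 0.7 limit. The lean between frames was not measured, so a brief higher peak cannot be ruled out.

I moved the grip back until the pail swung upright under it. Then I set it flat on the bench with the bail upright for about half a second. After that I lifted it, carried it over, lowered the bail onto the prongs and opened the gripper.

**Last checks:**
- **Grip position:** the grip is within about 1 mm of the seat sideways and fore-aft. Its centre is about 0.244 m high, against 0.243 m given.
- **Pail:** the rim is level to about 0.02 rad and centred under the seat. I did not measure sway as a speed; the pail looked still.
- **Robot:** the gripper is clear, about 120 mm above the seat, with only sensor noise on the force reading.
- **Other things:** comparing the scene picture with the first one showed changes only at the arm, the pail's old place and the hanger, so nothing else appears to have moved.

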